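Stack the upper tier on a four-post laminate curing rack

TASK

Add the upper tier to the four-post curing rack: take the metal shelf that has a hole at each corner and stack it on the rack so that every corner hole goes over its own post and the shelf lies flat, fully down on the wooden runners, then let go. Lower it all the way before releasing it, and leave the other shelf, which has only two holes, where it is.

Things in the scene. Friction and masses are not known exactly. Their poses are not given: they have to be found in the camera images.
- shelf: Aluminium plate 190 (x) x 140 (y) x 6 mm, four 34 mm through holes at x = +-70, y = +-47. Dark steel bar handle along x over its middle: 84 mm long, 16 wide (y), 18 high, 32 to 50 mm above the plate's underside, on 10 mm legs at x = +-32. Loose, 0.3 to 0.6 kg, balanced on the handle's middle, flat on the bench. Origin: centre of the underside, z up. A half turn makes no difference.
- other_shelf: Bystander: a shelf of the same outline, metal and handle, but with only two 34 mm holes, one in the middle of each short end (x = +-70, y = 0 mm). Loose, flat on the bench, not to be moved. Origin: centre of the plate's underside.
- rack_seat (a point): Centre of the tops of the fixed rack's two wooden runners (46 mm wide, along y, at x = +-70), 50 mm above the bench: here the shelf's underside centre must lie. Four upright steel posts at x = +-70, y = +-47, 12 mm thick, rise 50 mm above the runners, the last 20 mm tapering to 6 mm. Axes: x along the rack's long side (base 206 x 156 mm), z up. A panel lies lower between the runners.

How it is judged (in metres and radians):
At the end, for the whole second after the job is handed in: The four-hole shelf lies at rest on the runners, a post through every hole: centre within 18 mm of the rack's, underside within 6 mm of the runners' tops, long side within 15 degrees of the rack's, tilt under 3.4 degrees; the two-hole shelf is within 30 mm of where it was (horizontal distance between shelf and rack_seat below 0.018 m and z of shelf in the frame of rack_seat between -0.006 and 0.006 m and angle between the x axis of shelf and the x axis of rack_seat, either way round below 0.26 rad and angle between shelf's own z axis and vertical below 0.06 rad and linear speed of shelf below 0.02 m/s and distance of other_shelf from where it was at the start of the episode below 0.03 m); the robot touches nothing.
It fails at once if the shelf is let go above the rack before it is all the way down (more than 15 mm above the runners) (horizontal distance between shelf and rack_seat below 0.1 m and z of shelf in the frame of rack_seat above 0.015 m and contact force between the fingers and shelf below 0.1 N).
It fails at once if the two-hole shelf is moved by more than 30 mm (distance of other_shelf from where it was at the start of the episode above 0.03 m).
It also fails if it takes over 40 s, if anything falls off the work surface, if the arm or the gripper's body presses on something with over 40 N, if the wrist force passes 120 N, or if a joint passes its speed limit or range.

ROBOT

A 6-joint arm with a two-finger parallel gripper is mounted at the origin on the work surface. World frame = base frame: x ahead of the robot, y to its left, z up, the work surface at z = 0. Lengths are in mm, angles in rad, forces in N, time in s.
With the tool pointing down it reaches from about 350 to 775 mm from the base axis. Payload 7.3 kg.
Tool frame: the origin (TCP) lies on the mounting face of the last link; the fingertips stand 178 mm ahead of it and the grasp point (between the pads) lies 159 mm ahead of it; z points along the fingers, y is the line along which they close (so a half turn about z gives the same grasp; the last joint's range is limited). The gripper opens to 92 mm and grips with 3 to 60 N. Pads are 19 mm wide; open, the fingers measure 130 mm over their backs; the gripper's body (75 mm by 190 mm) begins 47 mm behind the grasp point.
Start: joints at [-1.458, 0.342, 1.524, -0, 1.275, -0.146], TCP at [134.378, -507.514, 404.741] pointing down, gripper open.
Joint ranges: [-2.53, 2.53], [-0.77, 2.02], [0.04, 2.7], [-1, 4.14], [0.28, 2.66], [-3.11, 3.11]. Speed limits (rad/s): [2.57, 2.57, 3.14, 3.14, 3.14, 3.14].

INTERFACE

Orientations are given as [roll, pitch, yaw] about the fixed x, y, z axes, in that order (R = Rz(yaw) Ry(pitch) Rx(roll)).
In Python, from plant import bot, optics gives the robot as it stands (bot), with the cameras (optics).
- The arm moves only by the shell command python3 shift.py 'ROWS'. ROWS is a JSON list of rows, 1 to 5 of them, each of 5 numbers: the finger opening in mm, then dx, dy, dz in mm, then a turn about the tool's z in rad; each row is the pose to reach, as a shift and turn from the pose commanded when the command began, along the tool's axes at that moment; what a row does not reach only later rows make up. A row lasts 1/8 s, in which the tool goes at most 62.5 mm and 0.188 rad, less where a joint would pass 70% of its speed; a pose out of reach is approached as far as the arm can. The fingers move at their own pace and stop on an object; the grip force is fixed at half the most. Time passes only in rows, so rows that do not move let the fingers close. It prints the time, the measured TCP pose, the force, the opening and the grip force at its end.
- bot.get_obs(): the state, without advancing time (a new reading comes with each control period).
- optics.capture(name): name is "scene" or "top" or "wrist"; returns a dict with "color" (400x640x3 uint8, red, green, blue), "K" (3x3 intrinsics, pixels), "k1" (the pictures are not rectified: a ray, as slopes to the right and down, at radius r is drawn at 1 + k1 r^2 times it, then the intrinsics apply), "R" (3x3) and "t" (3): a world point X has camera coordinates R X + t. Camera axes: x right, y down, z forward; pixel columns grow to the right and rows downward; lengths in mm; the calibration is good to about 2 mm. A picture is of the moment at which its call begins. There is no depth.
- bot.close_job(): hands the job in; it is judged then, once.
The state is a dict: "time": time; "joint_positions": joint angles; "dq": joint speeds; "tau": joint torques, N m; "tool_pos": TCP position; "tcp_rot": TCP orientation; "contact_force": force on the tool from outside, world axes, zero at the start; "moment": the same for the moment, N m; "grip_width": finger opening in mm; "finger_force": force on a finger pad.
Only numpy, scipy, OpenCV 4.12 (cv2) and the standard library are available. Lean on these libraries where they do the work, as an engineer would, in place of code of your own. Each camera call takes 0.05 s, during which the arm holds its last target. There are 200 camera calls.

## Working session

There is one attempt and no reset: what is moved stays moved. The work goes in short steps, Python scripts to look and compute and a shell command to move; the robot and the scene stay as the last step left them, time stands still between calls to the robot, and variables do not carry over. Pictures are saved under pics/ and viewed, at most 10 in all, crops included, and the job is handed in when it is done.

```bash
ls; mkdir -p pics; python3 - <<'E'
from plant import bot, optics
import cv2
for n in ("scene","top"):
    c=optics.capture(n); cv2.imwrite(f"pics/{n}0.png",c["color"][:,:,::-1]); print(n,c["K"],c["k1"],c["R"],c["t"])
print(bot.get_obs())
E
```

```text
pics
plant.py
shift.py
scene [[441.08678      0.         322.05080132]
 [  0.         441.08678    205.43963014]
 [  0.           0.           1.        ]] -0.05048885272828128 [[-0.06101195  0.99813419 -0.00238493]
 [ 0.80680837  0.04790993 -0.58886747]
 [-0.58765449 -0.03785213 -0.80822609]] [  49.03548668 -410.16266489 1435.19415892]
top [[493.16635834   0.         322.46684112]
 [  0.         493.16635834 200.29347816]
 [  0.           0.           1.        ]] -0.07154910045750165 [[-0.02639116 -0.99953903  0.01500765]
 [-0.99703625  0.02523387 -0.07267709]
 [ 0.07226488 -0.01688121 -0.9972426 ]] [  -3.77743229  569.01581754 1255.72906773]
{'time': 0.1, 'joint_positions': array([-1.45800061e+00,  3.42629705e-01,  1.52489154e+00, -2.02462661e-05,
        1.27539726e+00, -1.45999461e-01]), 'dq': array([ 6.15785039e-04, -9.36038518e-04, -2.72943093e-03, -6.50557417e-05,
       -4.78932102e-04, -6.30316583e-04]), 'tau': array([ 4.95161585e-04, -4.32006955e+01, -2.44694656e+01,  7.17657083e-02,
        5.25863981e-02, -4.43172053e-05]), 'tool_pos': array([ 134.36191338, -507.39588029,  404.13687289]), 'tcp_rot': array([-3.14027810e+00, -1.73729974e-04,  2.58800966e-01]), 'contact_force': array([-0.02013517, -0.45997161, -0.7575933 ]), 'moment': array([ 0.00320556, -0.03082802, -0.02758661]), 'finger_force': 0.0, 'grip_width': 91.45101327865132}
```

View pics/top0.png

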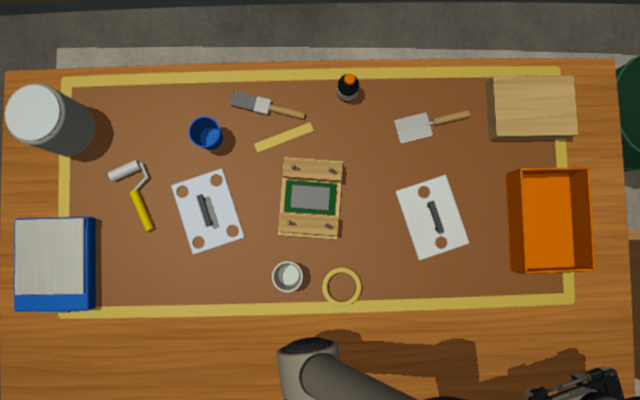

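View pics/scene0.png

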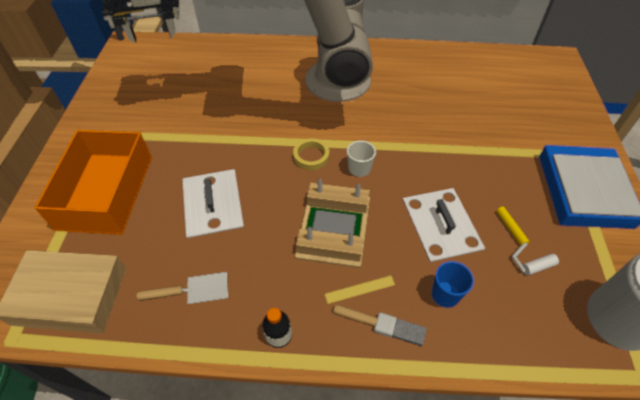

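The top view shows the four-hole shelf at about (207,211), the rack at (311,198) and the two-hole shelf at (432,217). In the scene view they are at (443,222), (335,222) and (212,202). Next I'll zoom in on the features.

```bash
cat > h.py <<'E'
import numpy as np, cv2
from scipy.optimize import least_squares
def und(c,p):
    p=np.asarray(p,float).reshape(-1,2); K=c["K"]
    return cv2.undistortPointsIter(p.reshape(-1,1,2),K,np.array([c["k1"],0,0,0,0.]),None,None,(3,50,1e-10)).reshape(-1,2)
def proj(c,X):
    X=np.asarray(X,float).reshape(-1,3)
    return cv2.projectPoints(X,cv2.Rodrigues(c["R"])[0],c["t"],c["K"],np.array([c["k1"],0,0,0,0.]))[0].reshape(-1,2)
def onplane(c,p,z):
    d=np.c_[und(c,p),np.ones(len(np.reshape(p,(-1,2))))]@c["R"]; o=-c["R"].T@c["t"]
    return o+d*((z-o[2])/d[:,2])[:,None]
def tri(cs,ps):
    A=[];b=[]
    for c,p in zip(cs,ps):
        d=c["R"].T@np.r_[und(c,p)[0],1]; d/=np.linalg.norm(d); P=np.eye(3)-np.outer(d,d); A.append(P); b.append(P@(-c["R"].T@c["t"]))
    return np.linalg.lstsq(np.vstack(A),np.hstack(b),rcond=None)[0]
E
python3 - <<'E'
import cv2,numpy as np
def cr(n,x,y): return cv2.resize(cv2.imread(f"pics/{n}0.png")[y:y+100,x:x+100],None,fx=4,fy=4,interpolation=cv2.INTER_CUBIC)
cv2.imwrite("pics/c1.png",np.hstack([cr("top",160,160),cr("top",262,148)]))
cv2.imwrite("pics/c2.png",np.hstack([cr("scene",395,175),cr("scene",285,170)]))
E
```

```text
(no output)
```

View pics/c1.png

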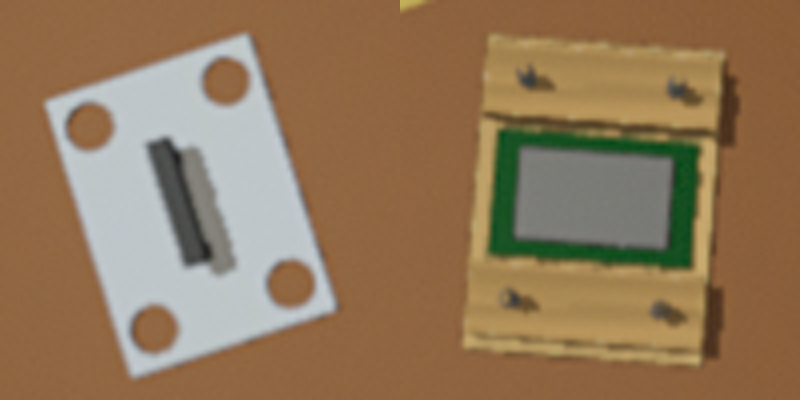

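View pics/c2.png

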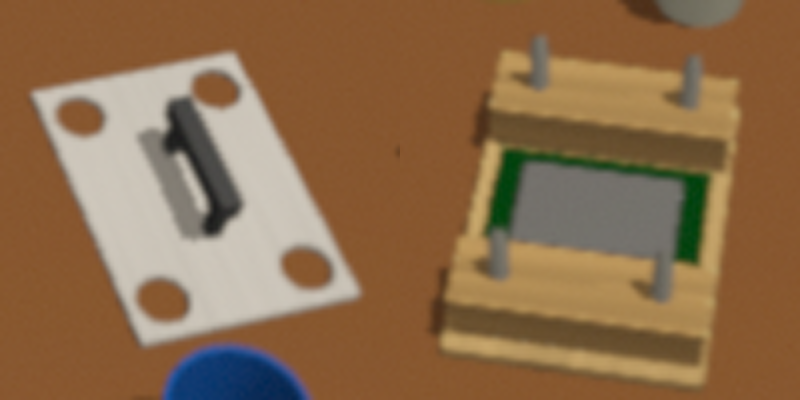

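The crops show the shelf's plate corners, handle and four holes, and the rack's four posts with their tops and bases, all clearly in both views. Now I'll triangulate.

```bash
cat > m.py <<'E'
from plant import bot, optics
from h import *
T=optics.capture("top");S=optics.capture("scene")
o=lambda p,x,y:(np.array(p,float)+.5)/4-.5+[x,y]
np.set_printoptions(precision=1,suppress=True)
def fit(local,pt,ps):  # x,y,z,yaw
    L=np.array(local,float)
    def r(q):
        c,s=np.cos(q[3]),np.sin(q[3]); X=L@np.array([[c,s,0],[-s,c,0],[0,0,1]])+q[:3]
        return np.r_[proj(T,X)-pt,proj(S,X)-ps].ravel()
    return r
st=o([(46,102),(248,33),(337,310),(131,378)],160,160)
ss=o([(360,295),(143,346),(33,92),(235,52)],395,175)
print("shelf corners"); 
for a,b in zip(st,ss): print(tri([T,S],[a,b]))
L=[(95,70,6),(95,-70,6),(-95,-70,6),(-95,70,6)]
x0=np.r_[onplane(T,st,6).mean(0)*[1,1,0],0.2]
f=least_squares(fit(L,st,ss),x0); print("shelf",f.x,f.x[3].round(4),"rms",np.sqrt(np.mean(f.fun**2)))
# rack
rt=o([(526,72),(676,85),(508,296),(657,308)],262-100,148)
rs=o([(661,253),(499,231),(692,57),(540,38)],285-100,170)
rb=o([(661,297),(499,275),(692,104),(540,86)],285-100,170)
print("post tops")
for a,b in zip(rt,rs): print(tri([T,S],[a,b]))
L=[(70,47,50),(70,-47,50),(-70,47,50),(-70,-47,50)]
x0=np.r_[onplane(T,rt,100).mean(0)*[1,1,0]+[0,0,50],0]
f=least_squares(fit(L,rt,rs),x0); print("rack",f.x,f.x[3].round(4),"rms",np.sqrt(np.mean(f.fun**2)))
B=onplane(S,rb,50); print("bases at z50",B,B.mean(0))
ht=o([(148,144),(168,138),(209,258),(185,266)],160,160); hs=o([(242,207),(224,217),(170,100),(190,97)],395,175)
# top order UL,UR,LR,LL ; scene rotated 180: LR.. 
hs=o([(242,207),(224,217),(170,100),(190,97)],395,175)
print("handle"); print(np.array([tri([T,S],[a,b]) for a,b in zip(ht,hs)]))
E
python3 m.py
```

```text
shelf corners
[619.7 378.4   8.5]
[661.8 244.8   8.4]
[478.9 188.8   9.3]
[438.1 323.5   9.8]
shelf [549.7 283.9   3.2   0.3] 0.2964 rms 0.32551586269838934
post tops
[650.2  52.4  95.6]
[640.1 -38.7  94.2]
[513.4  66.7  99.5]
[503.8 -23.9  99.2]
rack [576.6  14.2  46.5  -0.1] -0.1053 rms 0.525413004957438
bases at z50 [[650.8  54.7  50. ]
 [641.6 -39.1  50. ]
 [510.6  70.5  50. ]
 [502.  -24.4  50. ]] [576.2  15.4  50. ]
handle
[[586.8 301.8  47.8]
 [590.9 291.2  42.3]
 [513.5 263.8  52.8]
 [508.8 278.2  50.8]]
```

```bash
cat > go.py <<'E'
import sys,numpy as np
from scipy.spatial.transform import Rotation as Ro
from plant import bot, optics
x,y,z,yaw=map(float,sys.argv[1:5]); o=bot.get_obs()
R=Ro.from_euler("xyz",o["tcp_rot"]).as_matrix()
d=(np.array([x,y,z])-o["tool_pos"])@R; t=(o["tcp_rot"][2]-yaw+np.pi/2)%np.pi-np.pi/2
print("shift",d.round(1),"turn",round(t,3),"rows",np.linalg.norm(d)/62.5)
E
python3 go.py 480 -250 404 0.296
```

```text
shift [ 400.  -160.4    0.5] turn -0.037 rows 6.895718556576769
```

```bash
python3 shift.py '[[92,58,-23,0,0],[92,115,-46,0,0],[92,172,-69,0,0],[92,230,-92,0,0],[92,285,-114,0,0]]'; python3 go.py 550 0 404 0.296;python3 go.py 550 284 380 0.296
```

```text
time: 0.82
tool_pos: [382.1, -322.9, 404.8]
tcp_rot: [3.141, -0.0, 0.259]
contact_force: [0.9, -1.2, 0.7]
grip_width: 91.9
finger_force: 0.0
shift [ 244.9 -269.2    0.7] turn -0.037 rows 5.822758859166078
shift [ 317.6 -543.7   24.6] turn -0.037 rows 10.082597306986681
```

```bash
python3 shift.py '[[92,40,-45,0,0],[92,80,-90,0,0],[92,120,-135,0,0],[92,160,-180,0,-0.02],[92,200,-225,0,-0.037]]'; python3 go.py 550 284 370 0.296
```

```text
time: 1.45
tool_pos: [517.1, -53.8, 404.7]
tcp_rot: [3.141, -0.0, 0.296]
contact_force: [1.1, -1.4, 0.3]
grip_width: 91.4
finger_force: 0.0
shift [ 130.2 -313.4   34.6] turn 0.0 rows 5.458239893949821
```

```bash
cat > cap.py <<'E'
import sys,pickle,cv2
from plant import bot, optics
c=optics.capture("wrist"); n=sys.argv[1]; pickle.dump(c,open(n+".pkl","wb")); cv2.imwrite(f"pics/{n}.png",c["color"][:,:,::-1])
print(bot.get_obs()["tool_pos"])
E
python3 cap.py w1; python3 shift.py '[[92,24,-57,7,0],[92,48,-114,14,0],[92,72,-171,21,0],[92,96,-228,28,0],[92,120,-286,34,0]]'; python3 shift.py '[[92,11,-27,0,0],[92,11,-27,0,0]]';python3 cap.py w2; python3 go.py 549.5 284 200 0.296
python3 - <<'E'
import pickle
from h import *
for n in("w1","w2"):
    c=pickle.load(open(n+".pkl","rb"));print(proj(c,[[576,14.5,50],[550,284,6]]).round(), c["color"].shape)
E
```

```text
[518.93904418 -48.21152278 404.65963907]
time: 2.12
tool_pos: [547.8, 254.0, 370.3]
tcp_rot: [3.141, 0.0, 0.296]
contact_force: [1.6, -0.0, 0.4]
grip_width: 91.7
finger_force: 0.0
time: 2.38
tool_pos: [550.1, 283.2, 369.9]
tcp_rot: [-3.142, 0.001, 0.299]
contact_force: [0.0, -1.8, -0.6]
grip_width: 91.6
finger_force: 0.0
[550.30656069 281.81790919 370.08379972]
shift [ 1.000e-01 -2.400e+00  1.701e+02] turn 0.002 rows 2.72159534325826
[[281. 121.]
 [ 79.  79.]] (400, 640, 3)
[[548. 237.]
 [322. 183.]] (400, 640, 3)
```

View pics/w2.png

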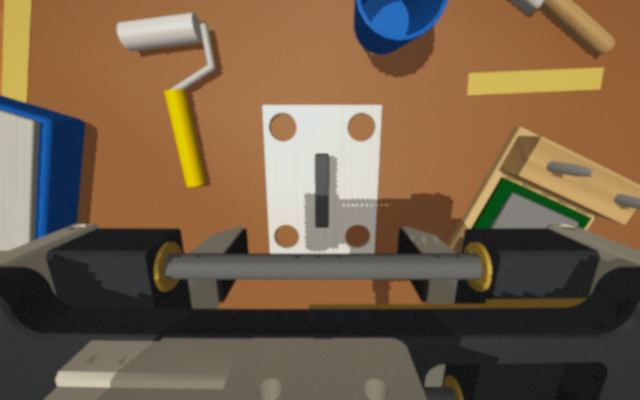

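View pics/w1.png

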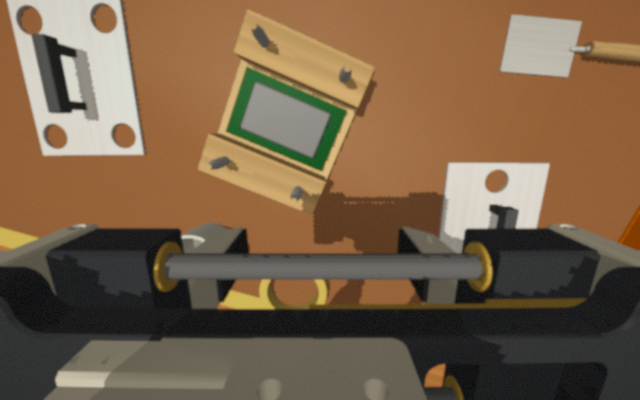

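The w2 view has the shelf centred, with far holes at (283,126) and (361,126) and the handle spanning (315–328, 153–228). In w1 the rack post tops are near (257,29), (344,73), (211,165) and (292,190), tops leaning outward. I'll check these against the fitted poses.

```bash
python3 - <<'E'
import pickle,cv2
from h import *
np.set_printoptions(precision=1,suppress=True)
def P(p,L):
    c,s=np.cos(p[3]),np.sin(p[3]);return np.array(L,float)@np.array([[c,s,0],[-s,c,0],[0,0,1]])+p[:3]
c=pickle.load(open("w2.pkl","rb"))
sh=[549.7,283.9,0,.296]
print(proj(c,P(sh,[(70,47,6),(70,-47,6),(95,70,6),(95,-70,6),(42,8,50),(42,-8,50),(-42,8,50),(-42,-8,50)])))
print("corners meas->plane6",onplane(c,[(263,105),(381,105)],6),"pred",P(sh,[(95,70,6),(95,-70,6)]))
d=pickle.load(open("w1.pkl","rb"))
rk=[576.5,14.6,50,-.105]
L=[(x,y,z) for z in(0,50) for x,y in((70,47),(70,-47),(-70,47),(-70,-47))]
im=d["color"][:,:,::-1].copy()[0:220,180:390]; im=cv2.resize(im,None,fx=2.7,fy=2.7,interpolation=cv2.INTER_CUBIC)
for i,q in enumerate(proj(d,P(rk,L))):
    print(q); cv2.circle(im,tuple(np.round(((q-[180,0])+.5)*2.7).astype(int)),3,(0,0,255) if i>3 else (255,0,0),1)
cv2.imwrite("pics/w1o.png",im)
E
```

```text
[[282.9 126.3]
 [361.3 126.5]
 [262.7 104.3]
 [381.7 104.7]
 [314.5 153.4]
 [329.4 153.4]
 [314.8 227.3]
 [328.7 227.3]]
corners meas->plane6 [[619.5 378.    6. ]
 [660.5 245.3   6. ]] pred [[620.1 378.6   6. ]
 [661.  244.7   6. ]]
[263.8  41.8]
[342.6  77.8]
[223.9 160.3]
[296.4 190. ]
[252.7  25.8]
[346.3  68.8]
[207.4 165.9]
[292.2 200.4]
```

View pics/w1o.png

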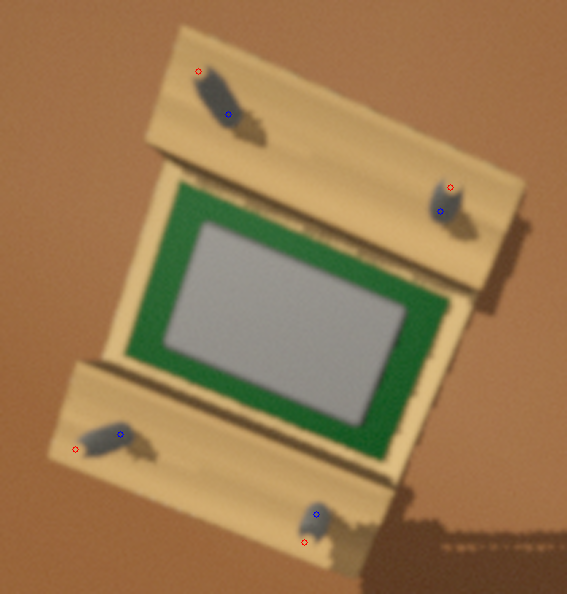

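Both poses agree with the wrist views to about 1–2 mm, well inside the 11 mm hole clearance. Descending to grasp.

```bash
python3 shift.py '[[92,0,-1,60,0],[92,0,-1,115,0],[92,0,-1,150,0],[92,0,-1,169,0],[92,0,-1,169,0]]'; python3 shift.py '[[0,0,0,0,0],[0,0,0,0,0],[0,0,0,0,0],[0,0,0,0,0],[0,0,0,0,0]]'
```

```text
time: 3.05
tool_pos: [550.0, 280.6, 200.4]
tcp_rot: [3.141, 0.004, 0.294]
contact_force: [-0.8, 0.0, 1.0]
grip_width: 91.7
finger_force: 0.0
time: 3.68
tool_pos: [550.2, 282.4, 201.9]
tcp_rot: [3.141, -0.0, 0.296]
contact_force: [-0.6, -0.5, -0.2]
grip_width: 46.6
finger_force: 0.0
```

```bash
python3 shift.py '[[0,0,0,0,0],[0,0,0,0,0],[0,0,0,0,0],[0,0,0,0,0],[0,0,0,0,0]]'; python3 shift.py '[[0,0,0,-10,0],[0,0,0,-40,0],[0,0,0,-80,0],[0,0,0,-120,0],[0,0,0,-120,0]]'; python3 go.py 576.5 14.6 320 -0.105
```

```text
time: 4.3
tool_pos: [550.1, 282.5, 201.7]
tcp_rot: [-3.141, 0.0, 0.296]
contact_force: [0.2, 1.4, 0.0]
grip_width: 15.6
finger_force: 30.0
time: 4.92
tool_pos: [550.8, 282.4, 325.4]
tcp_rot: [-3.142, -0.007, 0.296]
contact_force: [0.2, -0.7, -4.3]
grip_width: 15.7
finger_force: 30.0
shift [-53.5 263.7   5. ] turn 0.401 rows 4.305288017865376
```

```bash
python3 shift.py '[[0,-8,40,0,0.06],[0,-18,90,0,0.14],[0,-29,145,0,0.23],[0,-40,200,0,0.31],[0,-48,240,0,0.37]]'; python3 shift.py '[[0,0,0,0,0],[0,0,0,0,0]]'; python3 go.py 576.5 14.6 320 -0.105
```

```text
time: 5.55
tool_pos: [573.7, 36.3, 319.8]
tcp_rot: [3.141, 0.003, -0.078]
contact_force: [0.4, -0.2, -3.6]
grip_width: 15.7
finger_force: 30.0
time: 5.8
tool_pos: [573.8, 38.9, 320.4]
tcp_rot: [-3.141, 0.003, -0.074]
contact_force: [-0.0, -0.7, -3.3]
grip_width: 15.7
finger_force: 30.0
shift [ 4.5 24.   0.4] turn 0.031 rows 0.3912288245323341
```

```bash
python3 shift.py '[[0,4.5,24,0,0.031],[0,4.5,24,0,0.031],[0,4.5,24,0,0.031]]'; python3 go.py 576.5 14.6 270 -0.105
python3 - <<'E'
from plant import bot, optics
import cv2,numpy as np
a=optics.capture("top")["color"][:,:,::-1];b=optics.capture("scene")["color"][:,:,::-1]
r=lambda i:cv2.resize(i,None,fx=3.2,fy=3.2,interpolation=cv2.INTER_CUBIC)
cv2.imwrite("pics/over.png",np.hstack([r(a[120:280,250:375]),r(b[130:290,270:395])]))
E
```

```text
time: 6.18
tool_pos: [576.7, 15.7, 321.3]
tcp_rot: [-3.141, 0.001, -0.104]
contact_force: [0.4, 0.5, -4.6]
grip_width: 15.8
finger_force: 30.0
shift [-0.1  1.1 51.3] turn 0.001 rows 0.8212508764685997
```

View pics/over.png

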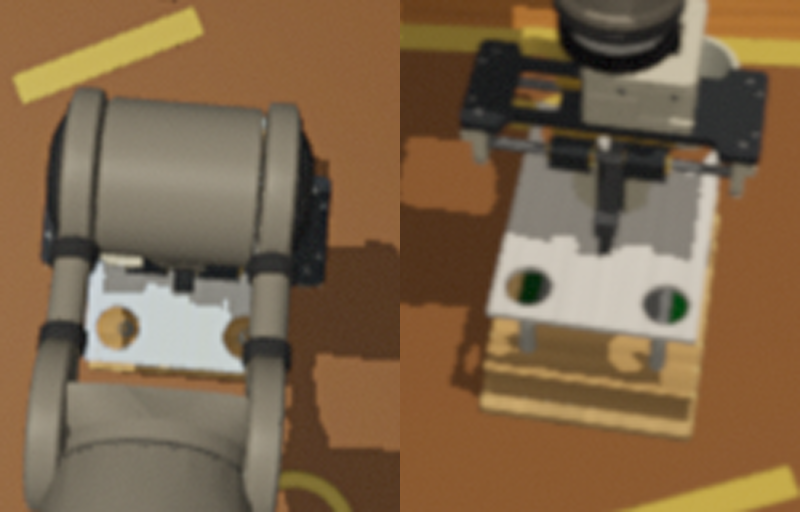

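The shelf is held over the rack and looks square to it. A post is visible in the top view's hole at about (117,328). I'll check that hole numerically before lowering.

```bash
python3 - <<'E'
from plant import bot, optics
from h import *
np.set_printoptions(precision=1,suppress=True)
T=optics.capture("top");S=optics.capture("scene"); o=bot.get_obs(); print(o["tool_pos"],o["tcp_rot"])
q=lambda p,x,y:(np.array(p,float)+.5)/3.2-.5+[x,y]
print("top hole z124",onplane(T,[q((117,328),250,120)],124))
print("scene holes z124",onplane(S,[q((528-400,287),270,130),q((666-400,306),270,130)],124))
c,s=np.cos(-.105),np.sin(-.105)
for x,y in((-70,47),(70,-47),(70,47)): print("want",576.5+c*x-s*y,14.6+s*x+c*y)
E
```

```text
[576.9  15.3 321.6] [-3.1  0.  -0.1]
top hole z124 [[511.5  70.5 124. ]]
scene holes z124 [[638.6 -36.9 124. ]
 [648.6  57.3 124. ]]
want 511.81145754256266 68.67765226720115
want 641.1885424574374 -39.47765226720115
want 651.0404163273523 54.00464863115761
```

```bash
python3 shift.py '[[0,1,2,5,0],[0,1,2,20,0],[0,1,2,35,0],[0,1,2,50,0],[0,1,2,58,0]]';python3 shift.py '[[0,0,0,4,0],[0,0,0,8,0],[0,0,0,11,0],[0,0,0,13,0],[0,0,0,13,0]]'
```

```text
time: 7.0
tool_pos: [577.5, 12.4, 262.1]
tcp_rot: [3.142, 0.002, -0.105]
contact_force: [0.2, 0.5, -3.5]
grip_width: 16.0
finger_force: 30.0
time: 7.62
tool_pos: [577.7, 12.4, 251.6]
tcp_rot: [3.141, -0.001, -0.105]
contact_force: [-2.7, 0.2, 4.3]
grip_width: 15.6
finger_force: 30.0
```

The force has reversed at the expected height, so the shelf is on the runners. Releasing.

```bash
python3 shift.py '[[60,0,0,0,0],[60,0,0,0,0],[60,0,0,0,0],[60,0,0,0,0],[60,0,0,0,0]]';python3 shift.py '[[60,0,0,-20,0],[60,0,0,-70,0],[60,0,0,-130,0],[60,-40,0,-150,0],[60,-100,0,-150,0]]'; python3 shift.py '[[60,-60,0,-20,0],[60,-90,0,-20,0],[60,-90,0,-20,0]]'
python3 - <<'E'
from plant import bot, optics
import cv2,numpy as np
a=optics.capture("top")["color"][:,:,::-1];b=optics.capture("scene")["color"][:,:,::-1]
cv2.imwrite("pics/fs.png",b);cv2.imwrite("pics/ft.png",a)
r=lambda i:cv2.resize(i,None,fx=3.2,fy=3.2,interpolation=cv2.INTER_CUBIC)
cv2.imwrite("pics/end.png",np.hstack([r(a[120:280,250:375]),r(b[130:290,270:395])]))
E
```

```text
time: 8.25
tool_pos: [577.8, 12.4, 250.7]
tcp_rot: [3.142, -0.0, -0.105]
contact_force: [-0.5, 0.2, 0.7]
grip_width: 58.5
finger_force: 0.0
time: 8.88
tool_pos: [478.1, 22.8, 402.5]
tcp_rot: [3.141, -0.005, -0.105]
contact_force: [-0.3, -0.0, -1.0]
grip_width: 60.2
finger_force: 0.0
time: 9.25
tool_pos: [387.1, 32.6, 421.4]
tcp_rot: [3.142, -0.001, -0.105]
contact_force: [0.9, -0.3, -0.3]
grip_width: 60.1
finger_force: 0.0
```

View pics/end.png

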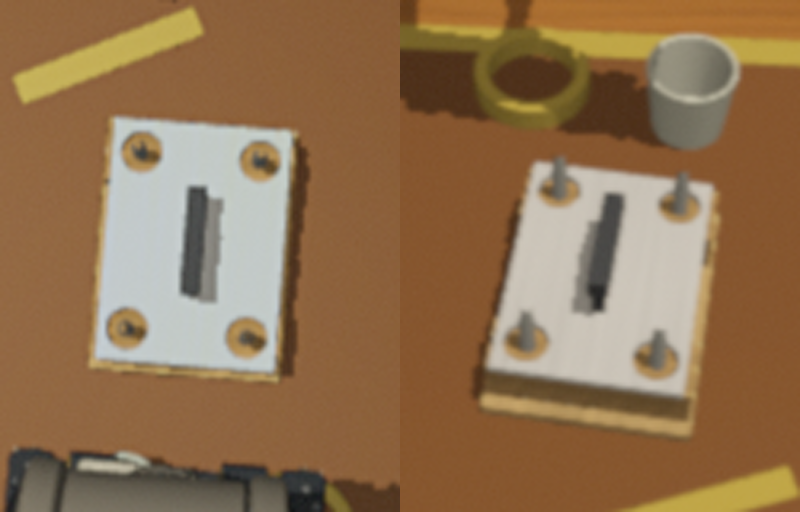

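The shelf lies flat on the runners, with posts centred in all four holes: (141,152), (260,160), (127,328) and (246,338) in the top view. The gripper is clear of it.

```bash
python3 -c "
from plant import bot, optics
print(bot.close_job())"
```

```text
the job is handed in; nothing more can be done
None
```

The four-hole shelf is lying flat on the rack runners with a post through every hole, the two-hole shelf was not touched, and the job was handed in at about 9.4 s; no verdict was returned.

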